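# Wind the glue press down one turn

## Robot

A 7-joint arm with a two-finger parallel gripper is mounted at the origin on the work surface; the furniture and walls round the work are solid. World frame = base frame: x ahead of the robot, y to its left, z up, the work surface at z = 0. Lengths are in m, angles in rad, forces in N, time in s.
With the tool pointing down it reaches from about 0.4 to 0.85 m from the base axis. Payload 4.5 kg.
Tool frame: the origin (TCP) lies at the very end of the fingers, on their centre line; the grasp point (between the pads) lies 19 mm behind it; z points along the fingers, x is the direction in which the jaws open and shut, and the axes are right-handed (so a half turn about z gives the same grasp; the last joint's range is limited). The gripper opens to 85 mm and grips with 20 to 120 N. Pads are 22 mm wide; open, the fingers measure 114 mm over their backs; the gripper's body (76 mm by 85 mm) begins 54 mm behind the grasp point. The pads swing forward as they close: fully open they stand 13 mm farther back than shut.
Start: joints at [-1.206, 0.689, -0.195, 1.565, 0.157, 0.902, -0.215], TCP at [0.203, 0.591, 0.231] pointing down, gripper open.
Joint ranges: [-3.01, 3.01], [-0.46, 2.08], [-1.47, 1.51], [0.13, 2.56], [-1, 4.14], [0.04, 2.09], [-2.66, 2.66]. Speed limits (rad/s): [2.57, 2.57, 3.14, 3.14, 3.14, 3.14, 3.14].

## Interface

Orientations are given as [roll, pitch, yaw] about the fixed x, y, z axes, in that order (R = Rz(yaw) Ry(pitch) Rx(roll)).
In Python, from plant import r gives the robot as it stands.
- The arm moves only by the tool servo_tool, never from a script. Its argument "series" is a list of rows, each an object with "slide": the shift along the tool's x, y, z in m, a list of three; "turn": the turn about the tool's z in degrees. A call has 1 to 20 rows; each row is the pose to reach, as a shift and turn from the pose commanded when the call began, along the tool's axes at that moment; what a row does not reach only later rows make up. A row lasts 1/8 s, in which the tool goes at most 62.5 mm and 10.7 degrees, less where a joint would pass 70% of its speed; a pose out of reach is approached as far as the arm can. A call with a gripper value outside its range is refused whole. "claw" is the closure, from 0 (fully open) to 1 (shut), set as the call begins (left out, the last holds). The fingers move at their own pace and stop on an object; "squeeze" is the grip in N (left out, the last holds). Time passes only in rows, so rows that repeat a pose let the fingers close. It gives the time, the measured TCP pose, the force and the opening at its end, in the units of the state.
- r.get_state(): the state, without advancing time (a new reading comes with each control period).
- r.read_camera(name): name is "scene" or "top"; returns the picture (480x640x3 uint8, red, green, blue); there is no depth.
- r.camera_params(name): a dict with "mtx" (3x3 intrinsics, pixels), "T" (4x4, takes a point from camera to world coordinates). Camera axes: x right, y up, looking along -z (the intrinsics and any distortion apply to the point x, -y, -z); pixel columns grow to the right and rows downward; lengths in m; the calibration is good to about 2 mm. A picture is of the moment at which its call begins. camera_params takes no time and is no camera call.
- r.job_done(): hands the job in, once; it reports no verdict.
The state is a dict: "t": time; "joint_pos": joint angles; "joint_velocities": joint speeds; "joint_torque": joint torques, N m; "tcp_pos": TCP position; "tool_rot": TCP orientation; "ft_force": force on the tool from outside, world axes, zero at the start; "moment": the same for the moment, N m; "finger_gap": finger opening in m.
Only numpy, scipy, OpenCV 4.12 (cv2) and the standard library are available. Lean on these libraries where they do the work, as an engineer would, in place of code of your own. Each camera call takes 0.05 s, during which the arm holds its last target.

## Task

Wind the little glue press down by exactly one turn: push its red hand wheel once round, clockwise seen from above, by the upright black handle, so that the handle finishes where it began. Use the fingers only to push it, gently, without gripping or squeezing the handle. Leave the wooden block in the press, and everything that stands round it, as it is.

Things in the scene. Friction and masses are not known exactly. Their poses are not given: they have to be found in the camera images.
- press: Bench glue press, fixed to the worktop, 140 (y) x 110 (x) mm, 152 mm high without the handle; green base 18 mm thick, two steel columns at y = +-57 mm, green bridge on top, 140 mm along y, and the hand wheel level above it. Origin: centre of the base's underside on the worktop, below the wheel's axis; z up.
- press_wheel (a joint): Turning of the hand wheel about its vertical axis, rad, growing clockwise seen from above; it starts between -2.2 and 2.2, and one turn adds 6.283. It stays wherever it is left (friction about 0.15 N m, so about 2 N at the handle turns it) and has no stop near one turn either way. One turn clockwise lowers wheel, handle, screw and aluminium pressing plate together by 5 mm.
- wheel_hub (a point): Point on the wheel's vertical axis at the mid height of its rim, about 136 mm above the worktop. The rim is a red round bar 13 mm thick on a circle of radius 70 mm; three red spokes, one leading to the handle; hub 32 mm across, standing 16 mm above this point.
- handle_top (a point): Centre of the top of the upright black handle, which stands on the wheel's rim 70 mm from the axis, 60 mm above the rim's mid height (about 54 mm clear above the rim), 18 to 20 mm in diameter, free on all sides. A shelf board overhangs the worktop along the wall at the right, its underside 640 mm above the worktop: keep the wrist low and clear of it.
- handle: The upright black handle, rigid with the wheel. Origin on its axis at its foot, at the mid height of the rim, 60 mm below its top.
- wood_block: Wooden offcut, 60 x 90 x 18 mm, loose on the press's base under the pressing plate, which is 6 to 10 mm above it at first and 5 mm lower after the turn. Origin: centre of its underside. To be left alone.
- spool_red: Red spool standing on the worktop, 42 mm across, 60 mm high (the smaller red spool is only clutter). Origin: centre of its underside. To be left alone.
- tack_jar: Clear jar with a metal-coloured lid, 60 mm across, 82 mm high, standing on the worktop. Origin: centre of its underside. To be left alone.
- spool_cream: Cream-white spool standing on the worktop, 48 mm across, 55 mm high. Origin: centre of its underside. To be left alone.

How it is judged:
On the way:
1. the fingers push on the handle in the middle part of the turn (the handle more than 120 mm from where it began) (distance of handle_top from where it was at the start of the episode above 0.12 m and contact force between the fingers and handle above 0.3 N), for 0.05 s.
At the end, for the whole second after the job is handed in: The wheel has gone clockwise through one turn: its joint reads between 3.3 and 9.3 rad, the top of the handle is within 13 mm of where it was at the start (5 mm of it is the lowering of the screw, so the wheel is within about 0.17 rad of one full turn), and the wheel is at rest (value of joint press_wheel between 3.3 and 9.3 rad and distance of handle_top from where it was at the start of the episode below 0.013 m and angular speed of handle below 0.1 rad/s); the robot touches nothing.
It fails at once if the handle is gripped, squeezed or struck (more than 20 N between fingers and handle) (contact force between the fingers and handle above 20 N).
It fails at once if the wooden block in the press is shifted by more than 15 mm (distance of wood_block from where it was at the start of the episode above 0.015 m).
It fails at once if the spool red is shifted or lifted by more than 15 mm, or tipped (distance of spool_red from where it was at the start of the episode above 0.015 m or angle between spool_red's own z axis and vertical above 0.3 rad).
It fails at once if the tack jar is shifted or lifted by more than 15 mm, or tipped (distance of tack_jar from where it was at the start of the episode above 0.015 m or angle between tack_jar's own z axis and vertical above 0.3 rad).
It fails at once if the spool cream is shifted or lifted by more than 15 mm, or tipped (distance of spool_cream from where it was at the start of the episode above 0.015 m or angle between spool_cream's own z axis and vertical above 0.3 rad).
It also fails if it takes over 61 s, if anything falls off the work surface, if the arm or the gripper's body presses on something with over 40 N, if the wrist force passes 120 N, or if a joint passes its speed limit or range.

## Working session

There is one attempt and no reset: what is moved stays moved. The work goes in short steps, Python scripts to look and compute and a tool call to move; the robot and the scene stay as the last step left them, time stands still between calls to the robot, and variables do not carry over. Pictures are saved under pics/ and viewed, and the job is handed in when it is done.

Besides the shell and the picture viewer there is one more tool, called after "Request:" by a JSON object that holds its "op" and its "data", one argument or row to a line. servo_tool: Moves the arm, as the interface text tells. Its arguments: {"type":"object","properties":{"series":{"type":"array"},"claw":{"type":"number"},"squeeze":{"type":"number"}},"required":["series"]}

```bash
mkdir -p pics; ls; python3 - <<'E'
from plant import r
import cv2,numpy as np
print(r.get_state())
for n in ("scene","top"):
    im=r.read_camera(n); cv2.imwrite(f"pics/{n}0.png",im[:,:,::-1])
    p=r.camera_params(n); print(n,np.round(p["mtx"],1).tolist(),np.round(p["T"],4).tolist(),p.keys())
E
```

```text
pics
{'t': 0.0, 'joint_pos': array([-1.20620329,  0.68999961, -0.19451247,  1.56639075,  0.15732127,
        0.9024971 , -0.21512042]), 'joint_velocities': array([ 0.0007778 , -0.00087319,  0.00141939, -0.00120092, -0.00290378,
       -0.00069577, -0.00013864]), 'joint_torque': array([-6.96436018e-04, -5.39604700e+01, -1.26703329e+00, -1.58546287e+01,
        8.94455763e-03,  9.32914554e-03,  8.77877611e-07]), 'tcp_pos': array([0.20283223, 0.59045925, 0.23046182]), 'tool_rot': array([3.14143696e+00, 1.89400263e-03, 1.24008491e+00]), 'ft_force': array([0.26022934, 0.14020127, 0.31855534]), 'moment': array([-0.01798102,  0.06405319,  0.00136129]), 'finger_gap': 0.08542602702255596}
scene [[547.9, 0.0, 311.8], [0.0, 547.9, 236.7], [0.0, 0.0, 1.0]] [[-0.5491, 0.5001, -0.6696, -0.3142], [-0.8357, -0.3371, 0.4336, 0.4426], [-0.0089, 0.7976, 0.6031, 0.8401], [0.0, 0.0, 0.0, 1.0]] dict_keys(['mtx', 'T'])
top [[585.3, 0.0, 318.0], [0.0, 585.3, 235.1], [0.0, 0.0, 1.0]] [[-0.036, 0.9756, -0.2168, 0.2552], [-0.9993, -0.034, 0.013, -0.0757], [0.0053, 0.2171, 0.9761, 1.2573], [0.0, 0.0, 0.0, 1.0]] dict_keys(['mtx', 'T'])
```

View pics/scene0.png

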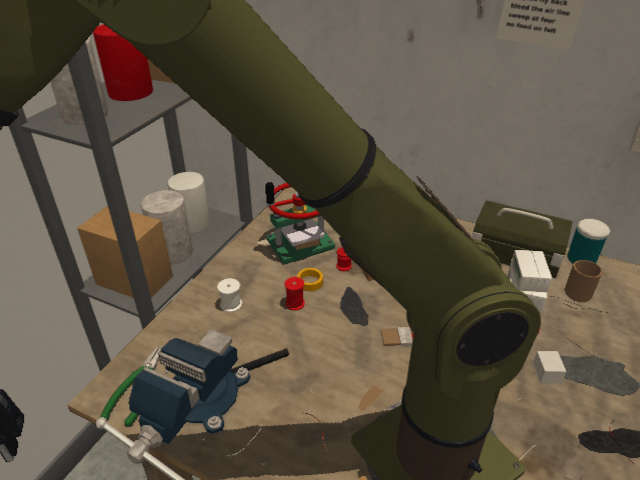

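View pics/top0.png

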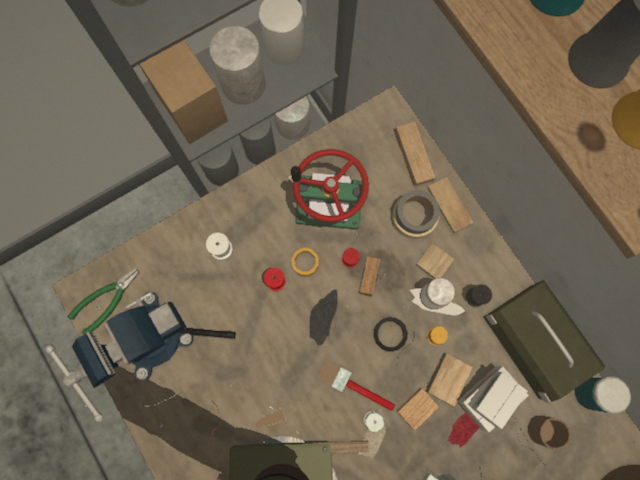

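The scene view shows the press around (300,225), with the black handle at (269,193). In the top view the wheel centre is at about (331,185) and the handle at about (296,175). The red spool is at (274,279), the cream spool at (218,245), and a jar is possibly at (438,293).

```bash
cat > h.py <<'E'
import numpy as np,cv2
from plant import r
def proj(n,P):
    p=r.camera_params(n);T=p["T"];K=p["mtx"]
    c=(np.atleast_2d(P)-T[:3,3])@T[:3,:3]; c=c*[1,-1,-1]
    q=c@K.T; return q[:,:2]/q[:,2:]
def ray(n,uv):
    p=r.camera_params(n);T=p["T"];K=p["mtx"]
    d=np.linalg.inv(K)@[uv[0],uv[1],1]; d=d*[1,-1,-1]; d=T[:3,:3]@d
    return T[:3,3],d/np.linalg.norm(d)
def onz(n,uv,z):
    o,d=ray(n,uv); return o+d*(z-o[2])/d[2]
def tri(u1,u2,n1="scene",n2="top"):
    o1,d1=ray(n1,u1);o2,d2=ray(n2,u2)
    A=np.c_[d1,-d2]; s=np.linalg.lstsq(A,o2-o1,rcond=None)[0]
    a=o1+s[0]*d1;b=o2+s[1]*d2; return (a+b)/2,np.linalg.norm(a-b)
E
python3 - <<'E'
from h import *
print(proj("top",[[0,0,0],[.203,.591,.231]]))
print(onz("top",(331,185),.136+.016),onz("top",(296,175),.196))
print(tri((269,193),(296,174)))
for q,z in (((274,279),.06),((218,245),.055),((438,293),.082),((351,257),.04)): print(q,onz("top",q,z))
im=cv2.imread("pics/top0.png");cv2.imwrite("pics/topc.png",cv2.resize(im[130:250,250:410],None,fx=5,fy=5,interpolation=cv2.INTER_CUBIC))
im=cv2.imread("pics/scene0.png");cv2.imwrite("pics/scenec.png",cv2.resize(im[165:275,230:370],None,fx=5,fy=5,interpolation=cv2.INTER_CUBIC))
# red mask ellipse
im=cv2.imread("pics/top0.png");hsv=cv2.cvtColor(im,cv2.COLOR_BGR2HSV)
m=cv2.inRange(hsv,(0,150,60),(6,255,255))|cv2.inRange(hsv,(174,150,60),(180,255,255))
m[:140]=0;m[235:]=0;m[:,:285]=0;m[:,385:]=0
c=max(cv2.findContours(m,cv2.RETR_EXTERNAL,cv2.CHAIN_APPROX_NONE)[0],key=cv2.contourArea)
e=cv2.fitEllipse(cv2.convexHull(c));print(e,onz("top",e[0],.136))
P=np.array([onz("top",q[0],.136)[:2] for q in cv2.convexHull(c)]).astype(np.float32)
print(cv2.minEnclosingCircle(P))
E
```

```text
[[281.4712254  497.26359033]
 [-81.29764736 411.78744508]]
[ 0.60090977 -0.11960948  0.152     ] [ 0.60926247 -0.05218379  0.196     ]
(array([ 0.62120914, -0.05040498,  0.1692742 ]), np.float64(0.0031046579926319374))
(274, 279) [0.4316298  0.00236681 0.06      ]
(218, 245) [0.50824171 0.11845051 0.055     ]
(438, 293) [ 0.3883368 -0.3286207  0.082    ]
(351, 257) [ 0.47569719 -0.15983085  0.04      ]
((330.4424133300781, 185.19717407226562), (72.15737915039062, 75.07943725585938), 93.03778076171875) [ 0.60554021 -0.11911356  0.136     ]
((0.6064796447753906, -0.11892605572938919), 0.07588160037994385)
```

View pics/topc.png

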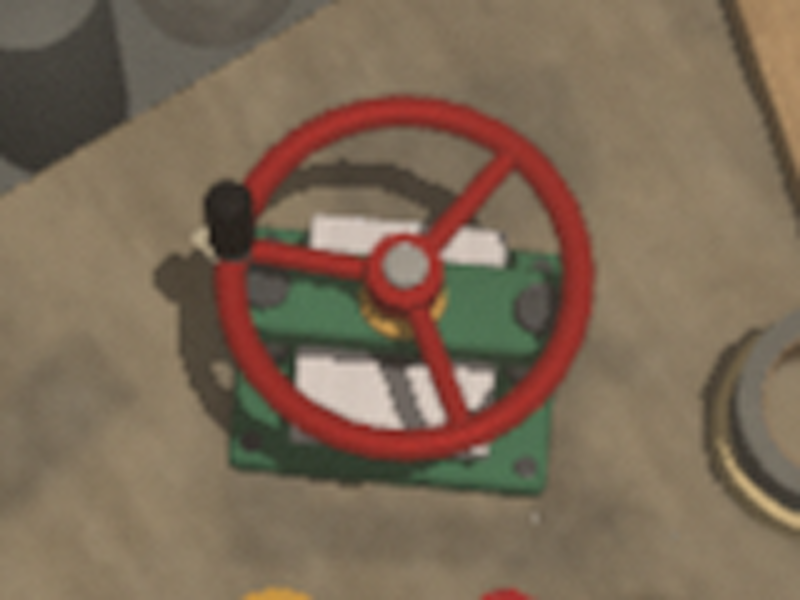

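View pics/scenec.png

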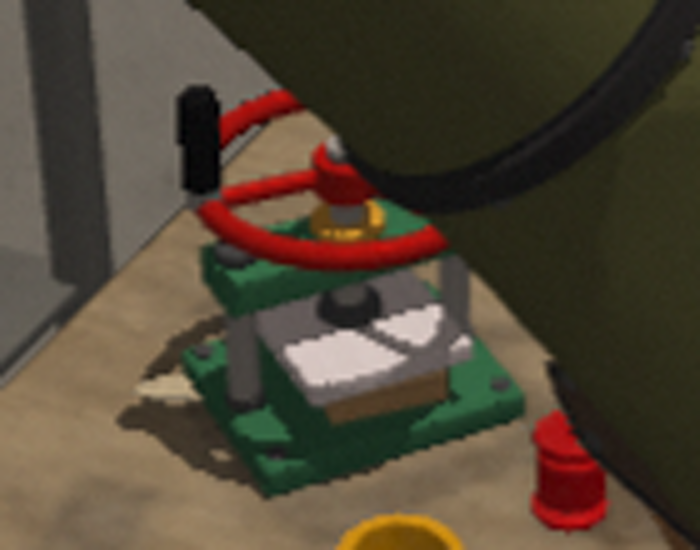

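```bash
python3 - <<'E'
from h import *
print("handle top",tri((269.6,184.5),(295.6,168.5)))
print("handle z.196",onz("top",(295.6,168.3),.196), "scene",onz("scene",(269.6,184.0),.196))
def az(a,b):
    o1,d1=ray("scene",a);o2,d2=ray("top",b)
    s=np.linalg.solve(np.c_[d1[:2],-d2[:2]],o2[:2]-o1[:2]); return o1[:2]+s[0]*d1[:2]
print("post",az((240,160),(343,60)))
print("vise jaw top",tri((165,345),(112,315)),tri((218,340),(150,298)), tri((198,352),(133,330)))
for q in((440,0),(540,130),(640,260)): print("board",onz("top",q,.66))
p=r.camera_params
print("hub nut",onz("top",(250+405/5,130+263/5),.155),tri((230+340/5,165+150/5),(250+405/5,130+263/5)))
E
```

```text
handle top (array([ 0.62374097, -0.05221657,  0.19043967]), np.float64(0.0013972975601340525))
handle z.196 [ 0.62266734 -0.05179451  0.196     ] scene [ 0.61695167 -0.04947537  0.196     ]
post [ 1.04197036 -0.17777087]
vise jaw top (array([0.36266168, 0.3087978 , 0.12599992]), np.float64(0.0022985486032551746)) (array([0.38383354, 0.22991945, 0.07908568]), np.float64(0.04988739184642785)) (array([0.33120534, 0.26787084, 0.11319774]), np.float64(0.010821637051210784))
board [ 0.65960607 -0.23369716  0.66      ]
board [ 0.49683693 -0.32993245  0.66      ]
board [ 0.3497422  -0.41690045  0.66      ]
hub nut [ 0.60490181 -0.11969151  0.155     ] (array([ 0.60851859, -0.11913684,  0.14598623]), np.float64(0.0023431548989723424))
```

Request:
{"op": "servo_tool", "data": {
  "series": [
    {"slide": [0, 0, -0.03], "turn": 0},
    {"slide": [-0.015, 0.016, -0.04], "turn": 2},
    {"slide": [-0.045, 0.049, -0.04], "turn": 6},
    {"slide": [-0.075, 0.082, -0.04], "turn": 11},
    {"slide": [-0.105, 0.115, -0.04], "turn": 15},
    {"slide": [-0.135, 0.148, -0.04], "turn": 19},
    {"slide": [-0.165, 0.181, -0.04], "turn": 23},
    {"slide": [-0.195, 0.214, -0.04], "turn": 28},
    {"slide": [-0.225, 0.247, -0.04], "turn": 32},
    {"slide": [-0.255, 0.28, -0.04], "turn": 36},
    {"slide": [-0.285, 0.313, -0.04], "turn": 40},
    {"slide": [-0.315, 0.346, -0.04], "turn": 45},
    {"slide": [-0.345, 0.379, -0.04], "turn": 49},
    {"slide": [-0.375, 0.412, -0.04], "turn": 53},
    {"slide": [-0.405, 0.445, -0.04], "turn": 57},
    {"slide": [-0.435, 0.478, -0.04], "turn": 62},
    {"slide": [-0.465, 0.511, -0.04], "turn": 66},
    {"slide": [-0.485, 0.533, -0.04], "turn": 69},
    {"slide": [-0.5, 0.549, -0.04], "turn": 71},
    {"slide": [-0.5, 0.549, -0.04], "turn": 71}
  ],
  "claw": 1,
  "squeeze": 20
}}

```text
t: 2.6
tcp_pos: [0.5593, -0.0621, 0.271]
tool_rot: [3.141, 0.001, -0.003]
ft_force: [-0.9, 0.8, 0.8]
finger_gap: -0.0003
```

```bash
python3 - <<'E'
from h import *
s=r.get_state();print(s["joint_pos"].round(2),s["ft_force"])
for n in("scene","top"):
    cv2.imwrite(f"pics/{n}1.png",r.read_camera(n)[:,:,::-1])
E
```

```text
[-0.05  0.56  0.13  1.72 -0.09  0.87  0.12] [-0.93571366  0.77348414  0.83885841]
```

View pics/scene1.png

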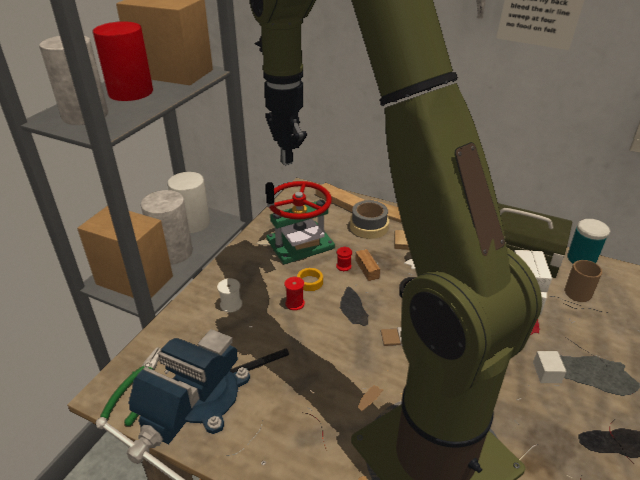

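View pics/top1.png

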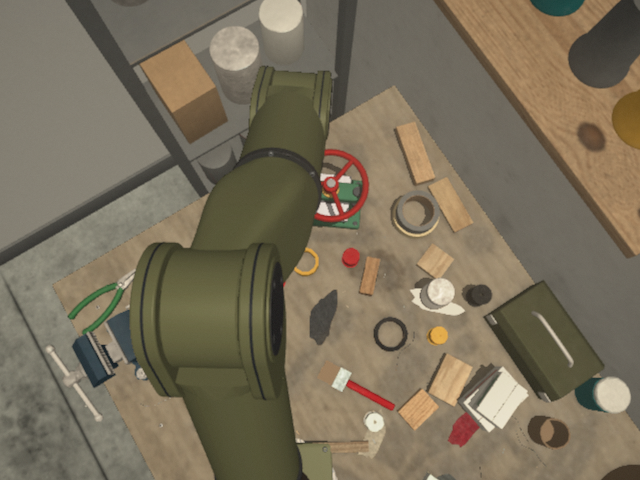

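The arm is now above and in front of the wheel, with the shut fingertips at about (287,160) in the scene view. Next I'm checking how high the wrist sits relative to the shelf board.

```bash
python3 - <<'E'
from h import *
for z in(.271,.35,.4,.45,.5,.55,.6,.65,.7): print(z,proj("scene",[.559,-.062,z])[0].round(),proj("top",[.559,-.062,z])[0].round())
E
```

```text
0.271 [287. 164.] [301. 189.]
0.35 [285. 129.] [300. 174.]
0.4 [284. 106.] [299. 164.]
0.45 [283.  81.] [298. 152.]
0.5 [282.  54.] [297. 139.]
0.55 [281.  26.] [296. 125.]
0.6 [280.  -3.] [295. 108.]
0.65 [278. -35.] [293.  89.]
0.7 [277. -69.] [292.  67.]
```

Request:
{"op": "servo_tool", "data": {
  "series": [
    {"slide": [0, 0, 0.03], "turn": 0},
    {"slide": [0, 0, 0.06], "turn": 0},
    {"slide": [0.002, 0, 0.085], "turn": 0},
    {"slide": [0.004, -0.002, 0.1], "turn": 0},
    {"slide": [0.006, -0.004, 0.108], "turn": 0},
    {"slide": [0.011, -0.006, 0.11], "turn": 0},
    {"slide": [0.016, -0.007, 0.11], "turn": 0},
    {"slide": [0.016, -0.007, 0.11], "turn": 0},
    {"slide": [0.016, -0.007, 0.11], "turn": 0}
  ]
}}

```text
t: 3.82
tcp_pos: [0.576, -0.0532, 0.1617]
tool_rot: [3.142, -0.001, 0.001]
ft_force: [-0.3, 0.4, -1.3]
finger_gap: 0.0001
```

Request:
{"op": "servo_tool", "data": {
  "series": [
    {"slide": [0.003, 0, 0], "turn": 0},
    {"slide": [0.006, 0, 0], "turn": 0},
    {"slide": [0.009, 0, 0], "turn": 0},
    {"slide": [0.012, -0.001, 0], "turn": 0},
    {"slide": [0.012, -0.001, 0], "turn": 0}
  ]
}}

```text
t: 4.45
tcp_pos: [0.5881, -0.0518, 0.1612]
tool_rot: [-3.141, -0.0, 0.001]
ft_force: [-0.0, 0.4, -0.1]
finger_gap: -0.0001
```

```bash
python3 - <<'E'
from h import *
print(r.get_state()["ft_force"],r.get_state()["tcp_pos"])
im=r.read_camera("scene")[:,:,::-1]
cv2.imwrite("pics/s2.png",cv2.resize(im[120:260,220:380],None,fx=5,fy=4,interpolation=cv2.INTER_CUBIC))
E
```

```text
[-0.04163878  0.35416416 -0.11713514] [ 0.58809233 -0.05179989  0.16120163]
```

View pics/s2.png

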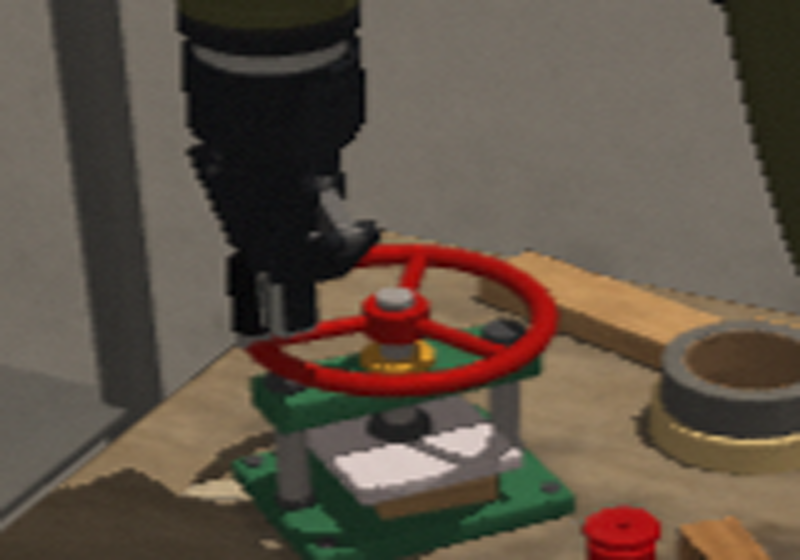

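```bash
python3 - <<'E'
from h import *
for px in((220+375/5,120+228/4),(220+355/5,120+268/4),(220+318/5,120+278/4)):
    o,d=ray("scene",px); n=np.array([0,1,0.]); s=(-.0518-o[1])/d[1]; print(o+s*d)
E
```

```text
[ 0.50957993 -0.0518      0.26648253]
[ 0.52707082 -0.0518      0.2336552 ]
[ 0.55883486 -0.0518      0.21097076]
```

The fingers stand just behind the handle, which they hide at crop (250,290). The gripper's linkage clears the handle top by about 15 mm. I'm moving forward in small steps to touch it.

Request:
{"op": "servo_tool", "data": {
  "series": [
    {"slide": [0.002, 0, 0], "turn": 0},
    {"slide": [0.004, 0, 0], "turn": 0},
    {"slide": [0.006, 0, 0], "turn": 0},
    {"slide": [0.006, 0, 0], "turn": 0}
  ]
}}

```text
t: 5.0
tcp_pos: [0.5941, -0.052, 0.1613]
tool_rot: [-3.142, -0.0, 0.001]
ft_force: [0.1, -0.5, -0.5]
finger_gap: 0.0002
```

Request:
{"op": "servo_tool", "data": {
  "series": [
    {"slide": [0.0015, 0, 0], "turn": 0},
    {"slide": [0.003, 0, 0], "turn": 0},
    {"slide": [0.003, 0, 0], "turn": 0}
  ]
}}

```text
t: 5.38
tcp_pos: [0.597, -0.052, 0.1613]
tool_rot: [-3.142, -0.0, 0.001]
ft_force: [-0.1, 0.1, 0.5]
finger_gap: 0.0001
```

Request:
{"op": "servo_tool", "data": {
  "series": [
    {"slide": [0.0015, 0, 0], "turn": 0},
    {"slide": [0.003, 0, 0], "turn": 0},
    {"slide": [0.003, 0, 0], "turn": 0}
  ]
}}

```text
t: 5.75
tcp_pos: [0.5994, -0.0521, 0.1612]
tool_rot: [3.142, 0.001, 0.001]
ft_force: [-1.8, -0.8, 1.1]
finger_gap: -0.0
```

Contact at TCP x ≈ 0.599, with 1.8 N. That is where the finger should come back to after one turn. Now I'm working out the circle.

```bash
python3 - <<'E'
from h import *
c=np.array([.606,-.119]);st=np.array([.600,-.052]);p=st.copy()
a0=np.degrees(np.arctan2(*(st-c)[::-1]));a=a0;print(a0,np.linalg.norm(st-c))
for call in range(4):
    rows=[]
    for i in range(18):
        a-=5; rr=.0673+.002*min(1,(a0-a)/40,(a-a0+360)/40)
        w=c+rr*np.array([np.cos(np.radians(a)),np.sin(np.radians(a))])
        d=(np.round((w-p)*2000)/2000); rows.append('{"slide": [%g, %g, 0], "turn": 0}'%(d[0],-d[1]))
    p=p+d; print("["+", ".join(rows)+"]",p)
E
```

```text
95.11731484997264 0.06726812023536856
[{"slide": [0.006, -0.0005, 0], "turn": 0}, {"slide": [0.012, -0.0005, 0], "turn": 0}, {"slide": [0.0175, -0, 0], "turn": 0}, {"slide": [0.0235, 0.001, 0], "turn": 0}, {"slide": [0.0295, 0.0025, 0], "turn": 0}, {"slide": [0.035, 0.0045, 0], "turn": 0}, {"slide": [0.0405, 0.007, 0], "turn": 0}, {"slide": [0.0455, 0.01, 0], "turn": 0}, {"slide": [0.0505, 0.014, 0], "turn": 0}, {"slide": [0.055, 0.018, 0], "turn": 0}, {"slide": [0.059, 0.0225, 0], "turn": 0}, {"slide": [0.0625, 0.027, 0], "turn": 0}, {"slide": [0.066, 0.032, 0], "turn": 0}, {"slide": [0.0685, 0.0375, 0], "turn": 0}, {"slide": [0.071, 0.043, 0], "turn": 0}, {"slide": [0.073, 0.049, 0], "turn": 0}, {"slide": [0.074, 0.055, 0], "turn": 0}, {"slide": [0.075, 0.061, 0], "turn": 0}] [ 0.675 -0.113]
[{"slide": [0.0005, 0.006, 0], "turn": 0}, {"slide": [0, 0.012, 0], "turn": 0}, {"slide": [-0.0005, 0.018, 0], "turn": 0}, {"slide": [-0.002, 0.024, 0], "turn": 0}, {"slide": [-0.004, 0.0295, 0], "turn": 0}, {"slide": [-0.006, 0.035, 0], "turn": 0}, {"slide": [-0.009, 0.0405, 0], "turn": 0}, {"
[... 1357 characters left out ...]
, {"slide": [0.0005, -0.018, 0], "turn": 0}, {"slide": [0.002, -0.024, 0], "turn": 0}, {"slide": [0.004, -0.0295, 0], "turn": 0}, {"slide": [0.006, -0.035, 0], "turn": 0}, {"slide": [0.009, -0.0405, 0], "turn": 0}, {"slide": [0.012, -0.0455, 0], "turn": 0}, {"slide": [0.016, -0.0505, 0], "turn": 0}, {"slide": [0.02, -0.055, 0], "turn": 0}, {"slide": [0.0245, -0.059, 0], "turn": 0}, {"slide": [0.0295, -0.0625, 0], "turn": 0}, {"slide": [0.0345, -0.0655, 0], "turn": 0}, {"slide": [0.04, -0.068, 0], "turn": 0}, {"slide": [0.0455, -0.07, 0], "turn": 0}, {"slide": [0.0515, -0.0715, 0], "turn": 0}, {"slide": [0.057, -0.0725, 0], "turn": 0}, {"slide": [0.063, -0.073, 0], "turn": 0}] [ 0.6   -0.052]
```

Request:
{"op": "servo_tool", "data": {
  "series": [
    {"slide": [0.003, -0.0005, 0], "turn": 0},
    {"slide": [0.006, -0.0005, 0], "turn": 0},
    {"slide": [0.012, -0.0005, 0], "turn": 0},
    {"slide": [0.0175, 0, 0], "turn": 0},
    {"slide": [0.0235, 0.001, 0], "turn": 0},
    {"slide": [0.0295, 0.0025, 0], "turn": 0},
    {"slide": [0.035, 0.0045, 0], "turn": 0}
  ]
}}

```text
t: 6.62
tcp_pos: [0.6355, -0.0556, 0.1612]
tool_rot: [-3.14, -0.0, 0.002]
ft_force: [-2.2, -0.4, -0.3]
finger_gap: 0.0002
```

```bash
python3 - <<'E'
from h import *
s=r.get_state();print(s["ft_force"],s["tcp_pos"],s["joint_pos"].round(2))
im=r.read_camera("scene")[:,:,::-1]
cv2.imwrite("pics/s3.png",cv2.resize(im[120:260,220:380],None,fx=5,fy=4,interpolation=cv2.INTER_CUBIC))
E
```

```text
[-2.17526384 -0.44081441 -0.33542694] [ 0.63549438 -0.05559103  0.1611683 ] [-0.04  0.79  0.11  1.6  -0.12  0.76  0.12]
```

View pics/s3.png

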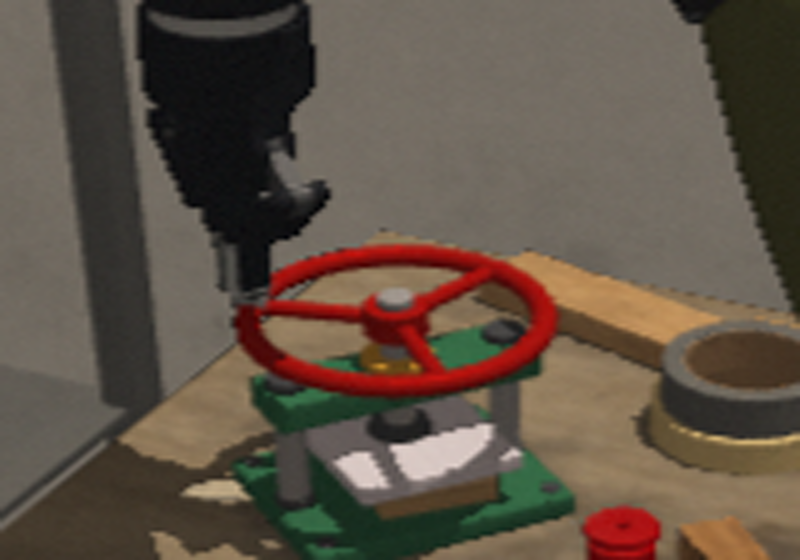

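The spokes have turned clockwise: the handle spoke now ends behind the fingers, near crop (260,305). The push force is about 2 N, so I'm continuing.

Request:
{"op": "servo_tool", "data": {
  "series": [
    {"slide": [0.0025, 0.001, 0], "turn": 0},
    {"slide": [0.0055, 0.0025, 0], "turn": 0},
    {"slide": [0.0105, 0.0055, 0], "turn": 0},
    {"slide": [0.0155, 0.0095, 0], "turn": 0},
    {"slide": [0.02, 0.0135, 0], "turn": 0},
    {"slide": [0.024, 0.018, 0], "turn": 0},
    {"slide": [0.0275, 0.0225, 0], "turn": 0},
    {"slide": [0.031, 0.0275, 0], "turn": 0},
    {"slide": [0.0335, 0.033, 0], "turn": 0},
    {"slide": [0.036, 0.0385, 0], "turn": 0},
    {"slide": [0.038, 0.0445, 0], "turn": 0},
    {"slide": [0.039, 0.0505, 0], "turn": 0},
    {"slide": [0.04, 0.0565, 0], "turn": 0}
  ]
}}

```text
t: 8.3
tcp_pos: [0.6749, -0.1132, 0.1613]
tool_rot: [-3.141, 0.0, 0.001]
ft_force: [-1.3, 3.6, 0.3]
finger_gap: -0.0004
```

```bash
python3 - <<'E'
from h import *
s=r.get_state();print(s["ft_force"],s["tcp_pos"],s["joint_pos"].round(2))
im=r.read_camera("scene")[:,:,::-1]
cv2.imwrite("pics/s4.png",cv2.resize(im[0:260,180:400],None,fx=3,fy=2.3,interpolation=cv2.INTER_CUBIC))
E
```

```text
[-1.25102566  3.63266542  0.31650513] [ 0.67486169 -0.11322133  0.16125635] [ 0.05  0.85  0.11  1.44 -0.11  0.86  0.19]
```

View pics/s4.png

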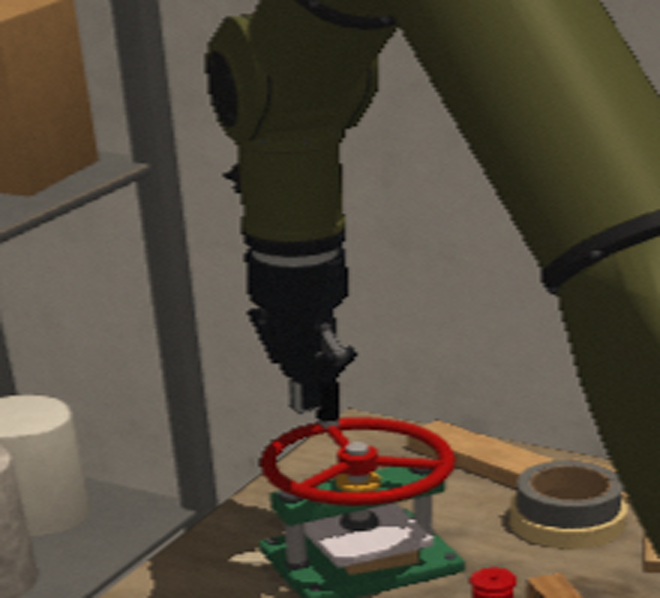

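The handle at crop (330,400) is being pushed round the far side. The wrist is well below board height.

Request:
{"op": "servo_tool", "data": {
  "series": [
    {"slide": [0.0005, 0.003, 0], "turn": 0},
    {"slide": [0.0005, 0.006, 0], "turn": 0},
    {"slide": [0, 0.012, 0], "turn": 0},
    {"slide": [-0.0005, 0.018, 0], "turn": 0},
    {"slide": [-0.002, 0.024, 0], "turn": 0},
    {"slide": [-0.004, 0.0295, 0], "turn": 0},
    {"slide": [-0.006, 0.035, 0], "turn": 0},
    {"slide": [-0.009, 0.0405, 0], "turn": 0},
    {"slide": [-0.012, 0.0455, 0], "turn": 0},
    {"slide": [-0.016, 0.0505, 0], "turn": 0}
  ]
}}

```text
t: 9.6
tcp_pos: [0.6586, -0.1626, 0.1613]
tool_rot: [-3.14, 0.0, 0.001]
ft_force: [-1.5, 7.3, 1.2]
finger_gap: -0.0003
```

```bash
python3 - <<'E'
from h import *
s=r.get_state();print(s["ft_force"],s["tcp_pos"],s["joint_pos"].round(2))
im=r.read_camera("scene")[:,:,::-1]
cv2.imwrite("pics/s5.png",cv2.resize(im[0:260,180:400],None,fx=3,fy=2.3,interpolation=cv2.INTER_CUBIC))
E
```

```text
[-1.47746881  7.27988705  1.17738656] [ 0.65862777 -0.16256044  0.161342  ] [ 0.13  0.84  0.1   1.46 -0.1   0.84  0.26]
```

View pics/s5.png

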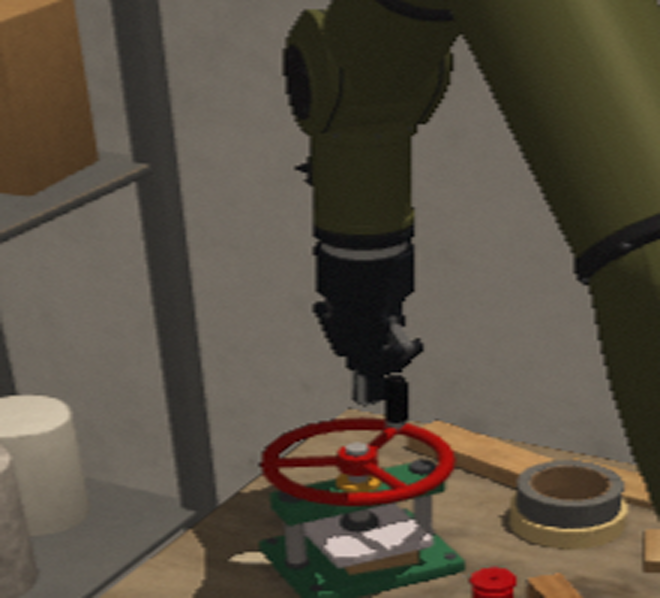

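The handle top is at crop (396,378), with the finger to its left. The force has risen to 7.3 N and lies mostly along y, so I'm checking the contact geometry before going on.

```bash
python3 - <<'E'
from h import *
im=cv2.imread("pics/s5.png")
px=(180+396/3,0+380/2.3)
h=onz("scene",px,.194);print(px,h,np.degrees(np.arctan2(h[1]+.119,h[0]-.606)),np.hypot(h[1]+.119,h[0]-.606))
im=r.read_camera("scene")[:,:,::-1]
cv2.imwrite("pics/s6.png",cv2.resize(im[130:210,270:350],None,fx=7,fy=7,interpolation=cv2.INTER_CUBIC))
E
```

```text
(312.0, 165.21739130434784) [ 0.6369126 -0.1760643  0.194    ] -61.55491984485196 0.06489932929061386
```

View pics/s6.png

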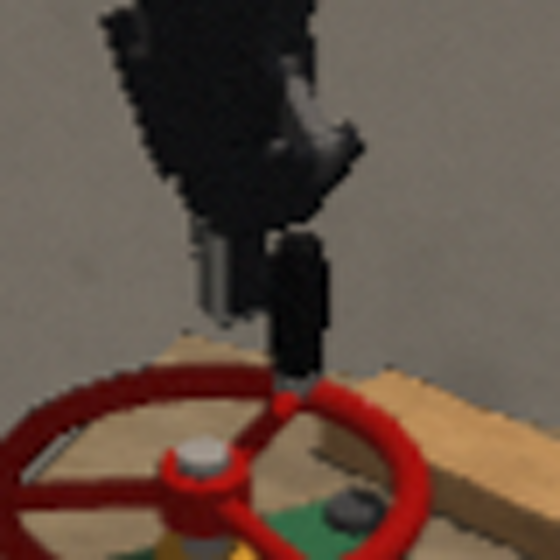

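The unrotated finger now meets the handle at an oblique angle and wedges it outward: about 2 N of push but 7 N radially. I'll back off, turn the tool so a flat face is square to the push, and rotate it along with the handle from here.

Request:
{"op": "servo_tool", "data": {
  "series": [
    {"slide": [0.004, 0, 0], "turn": 0},
    {"slide": [0.009, 0, 0], "turn": 0},
    {"slide": [0.014, 0, 0], "turn": -4},
    {"slide": [0.014, 0, 0], "turn": -12},
    {"slide": [0.014, 0, 0], "turn": -20},
    {"slide": [0.014, 0, 0], "turn": -27},
    {"slide": [0.014, 0, 0], "turn": -27},
    {"slide": [0.014, 0, 0], "turn": -27}
  ]
}}

```text
t: 10.7
tcp_pos: [0.6731, -0.1641, 0.1613]
tool_rot: [3.141, -0.0, 0.47]
ft_force: [0.6, 0.0, -0.6]
finger_gap: -0.0002
```

```bash
python3 - <<'E'
from h import *
s=r.get_state();print(s["ft_force"],s["tcp_pos"],s["tool_rot"],s["joint_pos"].round(2))
im=r.read_camera("scene")[:,:,::-1]
cv2.imwrite("pics/s7.png",cv2.resize(im[130:230,250:370],None,fx=6,fy=6,interpolation=cv2.INTER_CUBIC))
im=r.read_camera("top")[:,:,::-1]
cv2.imwrite("pics/t7.png",cv2.resize(im[110:250,250:410],None,fx=4,fy=4,interpolation=cv2.INTER_CUBIC))
E
```

```text
[ 0.57262444  0.01974847 -0.5512572 ] [ 0.67313223 -0.16409545  0.16126919] [ 3.14078859e+00 -1.48818300e-05  4.69609911e-01] [ 0.19  0.86 -0.03  1.41  0.03  0.88  0.62]
```

View pics/s7.png

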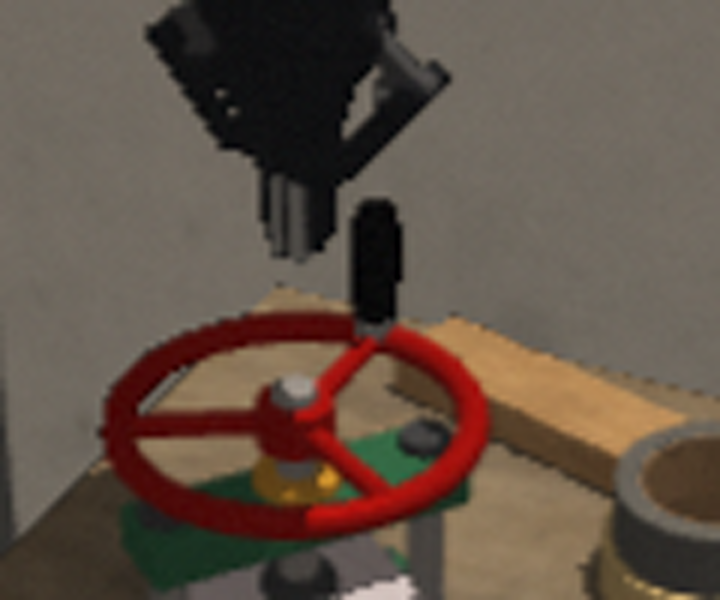

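View pics/t7.png

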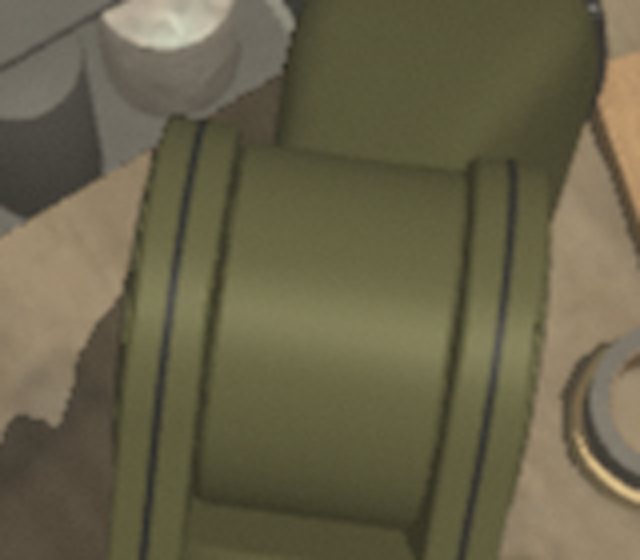

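The handle stands free at crop (377,265), and the finger faces it squarely. I'm computing the rest of the path with rotation, in tool axes.

```bash
cat > gen.py <<'E'
import numpy as np,json
def gen(cmd,yaw0,phis,off,r=.073,c=(.606,-.119)):
    """cmd xy & yaw0(deg) commanded; yaw=phi+off"""
    y=np.radians(yaw0);X=np.array([np.cos(y),np.sin(y)]);Y=np.array([np.sin(y),-np.cos(y)]);rows=[]
    for p in phis:
        w=np.array(c)+r*np.array([np.cos(np.radians(p)),np.sin(np.radians(p))]); d=w-cmd
        s=np.round(np.array([d@X,d@Y])*2000)/2000; t=round(yaw0-(p+off))
        rows.append({"slide":[float(s[0]),float(s[1]),0],"turn":int(t)})
    e=np.array(cmd)+s[0]*X+s[1]*Y
    print(json.dumps(rows));print("end cmd",e.round(4).tolist(),yaw0-t)
    return e,yaw0-t
E
python3 - <<'E'
from gen import *
e,y=gen((.673,-.1635),27,[-37,-39,-41,-43,-46,-50,-55,-60,-65,-70],72)
e,y=gen(e,y,[-73]+list(range(-77,-149,-5)),72)
E
```

```text
[{"slide": [-0.0075, -0.0045, 0], "turn": -8}, {"slide": [-0.01, -0.0035, 0], "turn": -6}, {"slide": [-0.012, -0.0025, 0], "turn": -4}, {"slide": [-0.0145, -0.0015, 0], "turn": -2}, {"slide": [-0.018, -0.0005, 0], "turn": 1}, {"slide": [-0.023, 0.001, 0], "turn": 5}, {"slide": [-0.0295, 0.002, 0], "turn": 10}, {"slide": [-0.0355, 0.003, 0], "turn": 15}, {"slide": [-0.042, 0.003, 0], "turn": 20}, {"slide": [-0.0485, 0.0025, 0], "turn": 25}]
end cmd [0.6309, -0.1877] 2
[{"slide": [-0.0035, 0.001, 0], "turn": 3}, {"slide": [-0.0085, 0.002, 0], "turn": 7}, {"slide": [-0.015, 0.003, 0], "turn": 12}, {"slide": [-0.021, 0.0035, 0], "turn": 17}, {"slide": [-0.0275, 0.003, 0], "turn": 22}, {"slide": [-0.034, 0.0025, 0], "turn": 27}, {"slide": [-0.04, 0.0015, 0], "turn": 32}, {"slide": [-0.0465, -0.0005, 0], "turn": 37}, {"slide": [-0.052, -0.003, 0], "turn": 42}, {"slide": [-0.058, -0.0055, 0], "turn": 47}, {"slide": [-0.0635, -0.009, 0], "turn": 52}, {"slide": [-0.0685, -0.013, 0], "turn": 57}, {"slide": [-0.073, -0.017, 0], "turn": 62}, {"slide": [-0.0775, -0.0215, 0], "turn": 67}, {"slide": [-0.0815, -0.0265, 0], "turn": 72}, {"slide": [-0.085, -0.032, 0], "turn": 77}]
end cmd [0.5449, -0.1587] -75
```

Request:
{"op": "servo_tool", "data": {
  "series": [
    {"slide": [-0.004, -0.003, 0], "turn": -4},
    {"slide": [-0.0075, -0.0045, 0], "turn": -8},
    {"slide": [-0.01, -0.0035, 0], "turn": -6},
    {"slide": [-0.012, -0.0025, 0], "turn": -4},
    {"slide": [-0.0145, -0.0015, 0], "turn": -2},
    {"slide": [-0.018, -0.0005, 0], "turn": 1},
    {"slide": [-0.023, 0.001, 0], "turn": 5},
    {"slide": [-0.0295, 0.002, 0], "turn": 10},
    {"slide": [-0.0355, 0.003, 0], "turn": 15},
    {"slide": [-0.042, 0.003, 0], "turn": 20},
    {"slide": [-0.0485, 0.0025, 0], "turn": 25}
  ]
}}

```text
t: 12.18
tcp_pos: [0.6311, -0.1875, 0.1613]
tool_rot: [-3.141, -0.001, 0.031]
ft_force: [2.0, 1.0, -0.8]
finger_gap: 0.0005
```

```bash
python3 - <<'E'
from h import *
s=r.get_state();print(s["ft_force"],s["tcp_pos"],s["tool_rot"],s["joint_pos"].round(2))
im=r.read_camera("scene")[:,:,::-1]
cv2.imwrite("pics/s8.png",cv2.resize(im[130:230,250:370],None,fx=6,fy=6,interpolation=cv2.INTER_CUBIC))
E
```

```text
[ 2.01491612  1.03463072 -0.79803201] [ 0.63108752 -0.18747326  0.16128449] [-3.14112532e+00 -9.11508136e-04  3.08957285e-02] [ 0.18  0.81  0.08  1.53 -0.09  0.8   0.32]
```

View pics/s8.png

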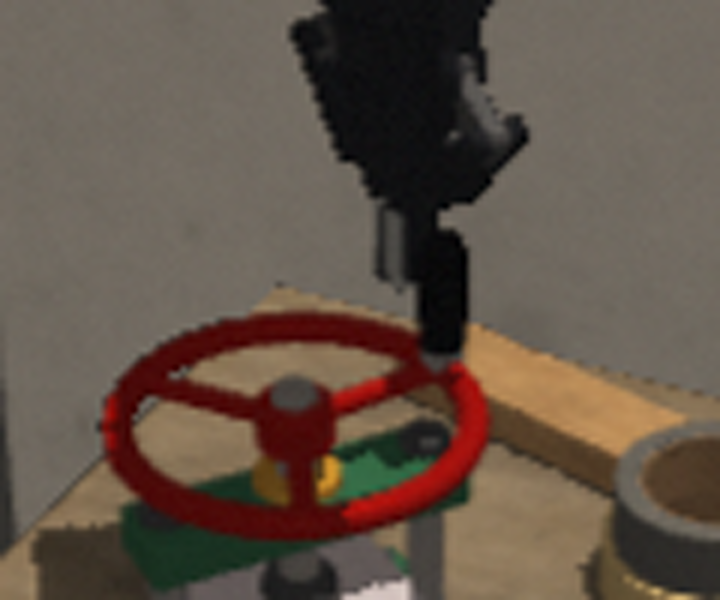

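The push is square now at 2 N. The handle is at crop (443,290), about half way round.

Request:
{"op": "servo_tool", "data": {
  "series": [
    {"slide": [-0.0035, 0.001, 0], "turn": 3},
    {"slide": [-0.0085, 0.002, 0], "turn": 7},
    {"slide": [-0.015, 0.003, 0], "turn": 12},
    {"slide": [-0.021, 0.0035, 0], "turn": 17},
    {"slide": [-0.0275, 0.003, 0], "turn": 22},
    {"slide": [-0.034, 0.0025, 0], "turn": 27},
    {"slide": [-0.04, 0.0015, 0], "turn": 32},
    {"slide": [-0.0465, -0.0005, 0], "turn": 37},
    {"slide": [-0.052, -0.003, 0], "turn": 42}
  ]
}}

```text
t: 13.35
tcp_pos: [0.579, -0.1874, 0.1615]
tool_rot: [3.142, -0.002, -0.702]
ft_force: [2.4, 0.7, -1.7]
finger_gap: 0.0003
```

```bash
python3 - <<'E'
from h import *
from gen import *
s=r.get_state();print(s["ft_force"],s["tcp_pos"],s["tool_rot"],s["joint_pos"].round(2))
y=np.radians(2);X=np.array([np.cos(y),np.sin(y)]);Y=np.array([np.sin(y),-np.cos(y)])
cmd=np.array([.6309,-.1877])-.052*X-.003*Y;print(cmd)
gen(cmd,-40,[-115]+list(range(-119,-150,-5)),72)
im=r.read_camera("scene")[:,:,::-1]
cv2.imwrite("pics/s9.png",cv2.resize(im[130:230,250:370],None,fx=6,fy=6,interpolation=cv2.INTER_CUBIC))
E
```

```text
[ 2.38971141  0.69703036 -1.728968  ] [ 0.57904412 -0.18738472  0.16150629] [ 3.14151579e+00 -1.69412140e-03 -7.01739804e-01] [ 0.08  0.77  0.28  1.7  -0.3   0.71 -0.19]
[ 0.57882698 -0.1865166 ]
[{"slide": [-0.0035, 0.0015, 0], "turn": 3}, {"slide": [-0.0085, 0.0025, 0], "turn": 7}, {"slide": [-0.015, 0.0035, 0], "turn": 12}, {"slide": [-0.0215, 0.004, 0], "turn": 17}, {"slide": [-0.0275, 0.0035, 0], "turn": 22}, {"slide": [-0.034, 0.003, 0], "turn": 27}, {"slide": [-0.04, 0.0015, 0], "turn": 32}, {"slide": [-0.0465, -0.0, 0], "turn": 37}]
end cmd [0.5432, -0.1566] -77
```

View pics/s9.png

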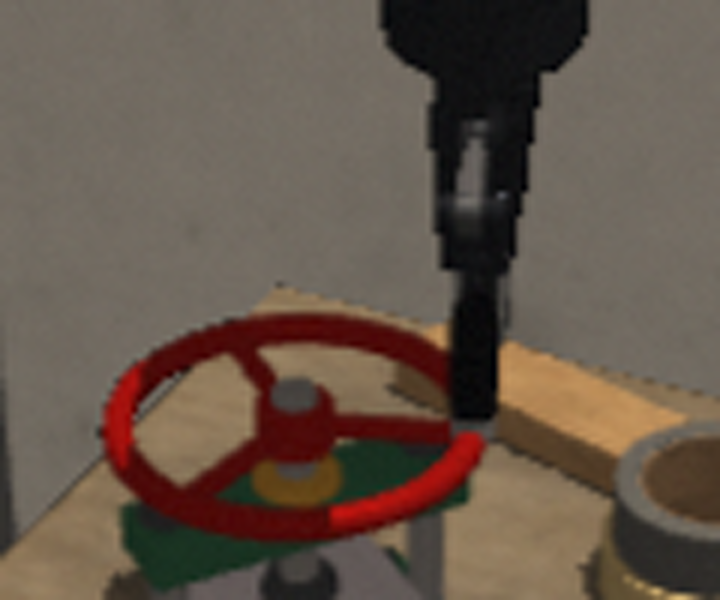

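The handle at crop (475,360) is still pushed squarely at about 2.4 N. Continuing.

Request:
{"op": "servo_tool", "data": {
  "series": [
    {"slide": [-0.0035, 0.0015, 0], "turn": 3},
    {"slide": [-0.0085, 0.0025, 0], "turn": 7},
    {"slide": [-0.015, 0.0035, 0], "turn": 12},
    {"slide": [-0.0215, 0.004, 0], "turn": 17},
    {"slide": [-0.0275, 0.0035, 0], "turn": 22},
    {"slide": [-0.034, 0.003, 0], "turn": 27},
    {"slide": [-0.04, 0.0015, 0], "turn": 32},
    {"slide": [-0.0465, 0, 0], "turn": 37}
  ]
}}

```text
t: 14.4
tcp_pos: [0.5431, -0.1576, 0.1614]
tool_rot: [-3.141, -0.001, -1.348]
ft_force: [1.9, -2.2, -0.4]
finger_gap: 0.0002
```

```bash
python3 - <<'E'
from h import *
from gen import *
s=r.get_state();print(s["ft_force"],s["tcp_pos"],s["tool_rot"],s["joint_pos"].round(2))
gen((.5432,-.1566),-77,[-152]+list(range(-156,-200,-5)),72)
im=r.read_camera("scene")[:,:,::-1]
cv2.imwrite("pics/s10.png",cv2.resize(im[130:230,250:370],None,fx=6,fy=6,interpolation=cv2.INTER_CUBIC))
E
```

```text
[ 1.89462572 -2.15311451 -0.36022039] [ 0.54310608 -0.15760211  0.16141677] [-3.14128540e+00 -1.28250930e-03 -1.34752899e+00] [-0.06  0.76  0.46  1.84 -0.51  0.67 -0.65]
[{"slide": [-0.0035, 0.001, 0], "turn": 3}, {"slide": [-0.0085, 0.002, 0], "turn": 7}, {"slide": [-0.015, 0.003, 0], "turn": 12}, {"slide": [-0.021, 0.0035, 0], "turn": 17}, {"slide": [-0.0275, 0.003, 0], "turn": 22}, {"slide": [-0.034, 0.0025, 0], "turn": 27}, {"slide": [-0.04, 0.001, 0], "turn": 32}, {"slide": [-0.0465, -0.0005, 0], "turn": 37}, {"slide": [-0.052, -0.003, 0], "turn": 42}, {"slide": [-0.058, -0.006, 0], "turn": 47}]
end cmd [0.536, -0.0987] -124
```

View pics/s10.png

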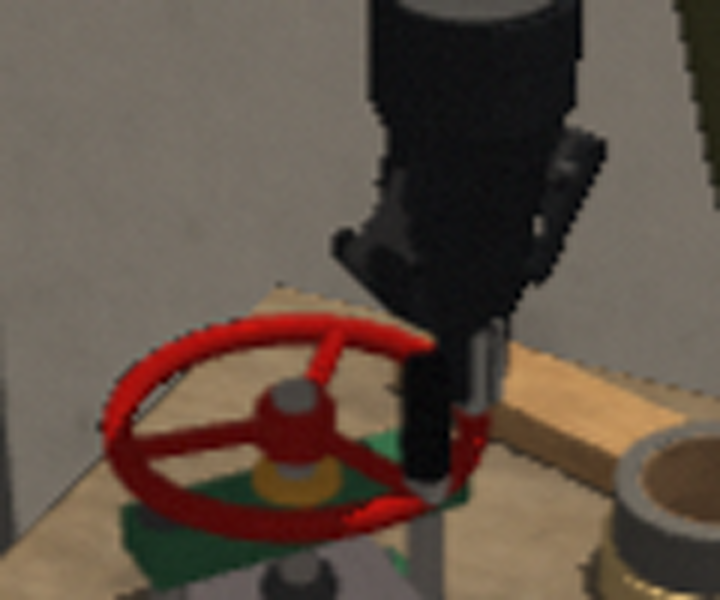

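The handle is at crop (427,420), and the force and joints look fine.

Request:
{"op": "servo_tool", "data": {
  "series": [
    {"slide": [-0.0035, 0.001, 0], "turn": 3},
    {"slide": [-0.0085, 0.002, 0], "turn": 7},
    {"slide": [-0.015, 0.003, 0], "turn": 12},
    {"slide": [-0.021, 0.0035, 0], "turn": 17},
    {"slide": [-0.0275, 0.003, 0], "turn": 22},
    {"slide": [-0.034, 0.0025, 0], "turn": 27},
    {"slide": [-0.04, 0.001, 0], "turn": 32},
    {"slide": [-0.0465, -0.0005, 0], "turn": 37},
    {"slide": [-0.052, -0.003, 0], "turn": 42}
  ]
}}

```text
t: 15.58
tcp_pos: [0.533, -0.1059, 0.1611]
tool_rot: [3.14, -0.001, -2.079]
ft_force: [-1.4, -1.6, -0.8]
finger_gap: 0.0
```

```bash
python3 - <<'E'
from h import *
from gen import *
s=r.get_state();print(s["ft_force"],s["tcp_pos"],s["tool_rot"],s["joint_pos"].round(2))
y=np.radians(-77);X=np.array([np.cos(y),np.sin(y)]);Y=np.array([np.sin(y),-np.cos(y)])
cmd=np.array([.5432,-.1566])-.052*X-.003*Y;print(cmd)
gen(cmd,-119,[-194]+list(range(-198,-256,-5)),72)
for n in("scene","top"):
    im=r.read_camera(n)[:,:,::-1]
    cv2.imwrite(f"pics/{n}11.png",im)
im=cv2.imread("pics/scene11.png")
cv2.imwrite("pics/s11.png",cv2.resize(im[130:230,250:370],None,fx=6,fy=6,interpolation=cv2.INTER_CUBIC))
E
```

```text
[-1.36426756 -1.5815487  -0.78580414] [ 0.53303715 -0.10591515  0.16109815] [ 3.13963372e+00 -1.24760031e-03 -2.07919699e+00] [-0.27  0.79  0.67  1.91 -0.74  0.71 -1.23]
[ 0.53442566 -0.1052579 ]
[{"slide": [-0.004, 0.001, 0], "turn": 3}, {"slide": [-0.009, 0.0025, 0], "turn": 7}, {"slide": [-0.015, 0.0035, 0], "turn": 12}, {"slide": [-0.0215, 0.0035, 0], "turn": 17}, {"slide": [-0.028, 0.0035, 0], "turn": 22}, {"slide": [-0.034, 0.003, 0], "turn": 27}, {"slide": [-0.0405, 0.0015, 0], "turn": 32}, {"slide": [-0.0465, -0.0, 0], "turn": 37}, {"slide": [-0.0525, -0.0025, 0], "turn": 42}, {"slide": [-0.058, -0.0055, 0], "turn": 47}, {"slide": [-0.0635, -0.0085, 0], "turn": 52}, {"slide": [-0.0685, -0.0125, 0], "turn": 57}, {"slide": [-0.0735, -0.017, 0], "turn": 62}]
end cmd [0.5849, -0.0492] -181
```

View pics/s11.png

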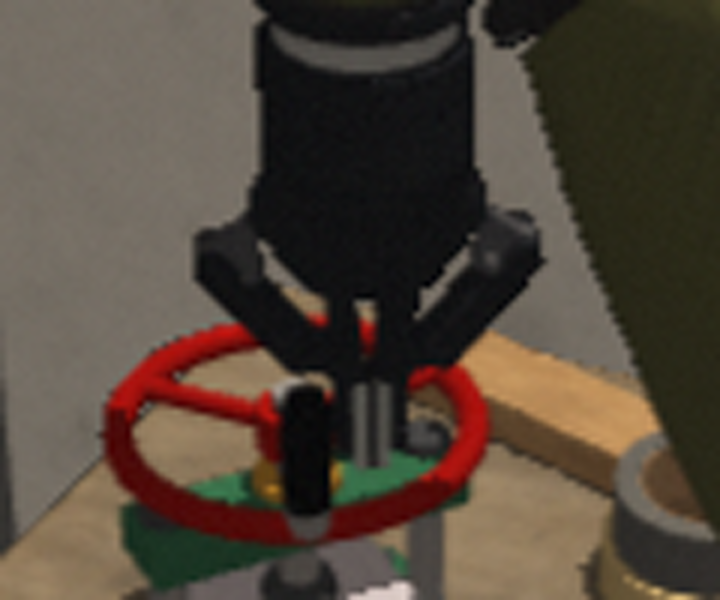

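View pics/scene11.png

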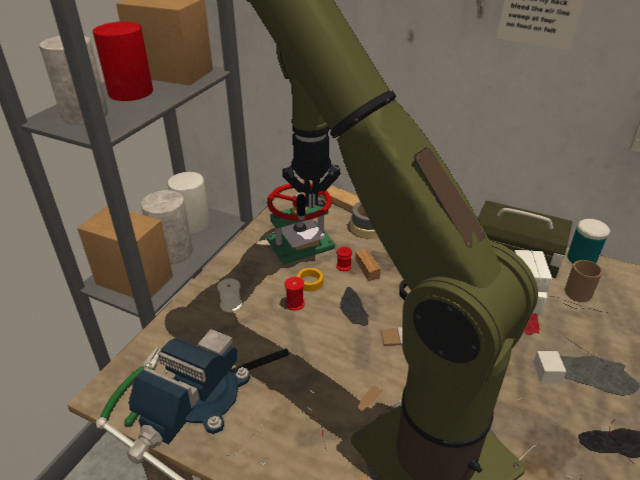

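Everything still stands. The handle at crop (303,450) is at the near side, with about a quarter turn left. Continuing.

Request:
{"op": "servo_tool", "data": {
  "series": [
    {"slide": [-0.004, 0.001, 0], "turn": 3},
    {"slide": [-0.009, 0.0025, 0], "turn": 7},
    {"slide": [-0.015, 0.0035, 0], "turn": 12},
    {"slide": [-0.0215, 0.0035, 0], "turn": 17},
    {"slide": [-0.028, 0.0035, 0], "turn": 22},
    {"slide": [-0.034, 0.003, 0], "turn": 27},
    {"slide": [-0.0405, 0.0015, 0], "turn": 32}
  ]
}}

```text
t: 16.55
tcp_pos: [0.551, -0.0693, 0.1608]
tool_rot: [3.139, -0.002, -2.636]
ft_force: [-2.1, -0.2, -1.0]
finger_gap: -0.0003
```

```bash
python3 - <<'E'
from h import *
from gen import *
s=r.get_state();print(s["ft_force"],s["tcp_pos"],s["tool_rot"],s["joint_pos"].round(2))
y=np.radians(-119);X=np.array([np.cos(y),np.sin(y)]);Y=np.array([np.sin(y),-np.cos(y)])
cmd=np.array([.5344,-.1053])-.0405*X+.0015*Y;print(cmd)
gen(cmd,-151,[-226,-230,-234,-238,-242,-246,-250,-253],72)
im=r.read_camera("scene")[:,:,::-1]
cv2.imwrite("pics/s12.png",cv2.resize(im[130:230,250:370],None,fx=6,fy=6,interpolation=cv2.INTER_CUBIC))
E
```

```text
[-2.09831342 -0.22485466 -1.01964046] [ 0.55103945 -0.06927053  0.16083603] [ 3.13908291e+00 -2.42076673e-03 -2.63592869e+00] [-0.41  0.86  0.84  1.87 -0.88  0.83 -1.73]
[ 0.55272286 -0.06915069]
[{"slide": [-0.0035, 0.001, 0], "turn": 3}, {"slide": [-0.0085, 0.002, 0], "turn": 7}, {"slide": [-0.0135, 0.003, 0], "turn": 11}, {"slide": [-0.0185, 0.0035, 0], "turn": 15}, {"slide": [-0.0235, 0.0035, 0], "turn": 19}, {"slide": [-0.029, 0.0035, 0], "turn": 23}, {"slide": [-0.034, 0.0025, 0], "turn": 27}, {"slide": [-0.0375, 0.002, 0], "turn": 30}]
end cmd [0.5846, -0.0492] -181
```

View pics/s12.png

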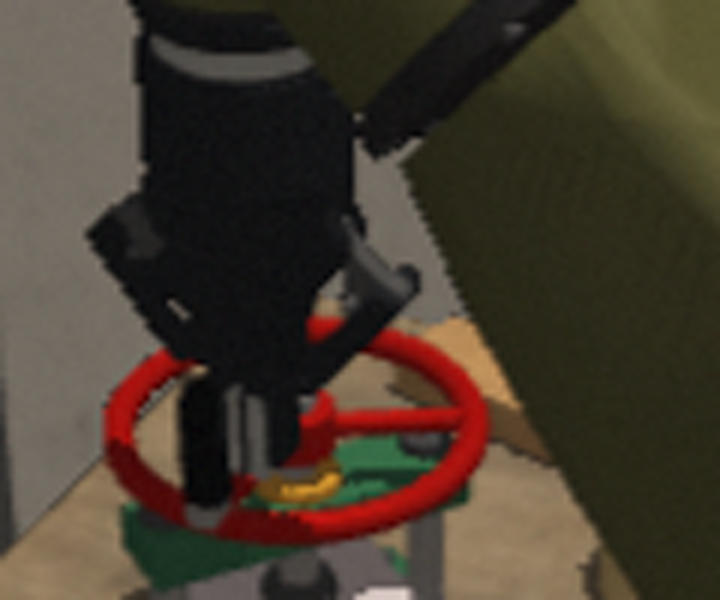

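The handle is at crop (205,440). I'm slowing the tool's turn to stay away from joint 5's limit.

Request:
{"op": "servo_tool", "data": {
  "series": [
    {"slide": [-0.0035, 0.001, 0], "turn": 3},
    {"slide": [-0.0085, 0.002, 0], "turn": 6},
    {"slide": [-0.0135, 0.003, 0], "turn": 9},
    {"slide": [-0.0185, 0.0035, 0], "turn": 11},
    {"slide": [-0.0235, 0.0035, 0], "turn": 13},
    {"slide": [-0.029, 0.0035, 0], "turn": 15},
    {"slide": [-0.034, 0.0025, 0], "turn": 17},
    {"slide": [-0.0375, 0.002, 0], "turn": 18},
    {"slide": [-0.0375, 0.002, 0], "turn": 18}
  ]
}}

```text
t: 17.73
tcp_pos: [0.5843, -0.0495, 0.1612]
tool_rot: [3.141, -0.0, -2.947]
ft_force: [-1.5, -1.1, -0.4]
finger_gap: 0.0002
```

```bash
python3 - <<'E'
from h import *
s=r.get_state();print(s["ft_force"],s["tcp_pos"],s["tool_rot"],s["joint_pos"].round(2))
im=r.read_camera("scene")[:,:,::-1];cv2.imwrite("pics/scene13.png",im)
cv2.imwrite("pics/s13.png",cv2.resize(im[165:275,230:370],None,fx=5,fy=5,interpolation=cv2.INTER_CUBIC))
E
```

```text
[-1.51948304 -1.09798285 -0.37583395] [ 0.58429671 -0.04950851  0.16117095] [ 3.14135375e+00 -3.34768189e-04 -2.94749888e+00] [-0.46  0.93  0.92  1.78 -0.92  0.93 -2.07]
```

View pics/s13.png

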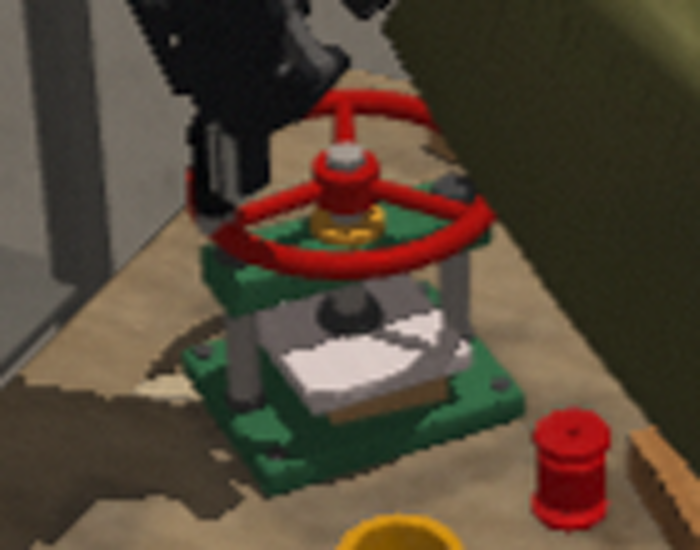

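The handle spoke (left, crop (270,205)) is about 12° short of where it began. I'm bringing the finger back to the first contact position, about 15 mm farther.

Request:
{"op": "servo_tool", "data": {
  "series": [
    {"slide": [-0.003, -0.001, 0], "turn": 0},
    {"slide": [-0.006, -0.002, 0], "turn": 2},
    {"slide": [-0.009, -0.003, 0], "turn": 3},
    {"slide": [-0.0115, -0.004, 0], "turn": 4},
    {"slide": [-0.0135, -0.005, 0], "turn": 4},
    {"slide": [-0.0135, -0.005, 0], "turn": 4},
    {"slide": [-0.0135, -0.005, 0], "turn": 4}
  ]
}}

```text
t: 18.65
tcp_pos: [0.5991, -0.0521, 0.1615]
tool_rot: [-3.141, 0.001, -3.019]
ft_force: [-0.1, -0.2, -0.6]
finger_gap: 0.0001
```

```bash
python3 - <<'E'
from h import *
s=r.get_state();print(s["ft_force"],s["tcp_pos"],s["tool_rot"],s["joint_pos"].round(2))
im=r.read_camera("scene")[:,:,::-1];cv2.imwrite("pics/scene14.png",im)
cv2.imwrite("pics/s14.png",cv2.resize(im[165:275,230:370],None,fx=5,fy=5,interpolation=cv2.INTER_CUBIC))
E
```

```text
[-0.12198859 -0.15013127 -0.55642235] [ 0.59912145 -0.05205072  0.16149067] [-3.14073588e+00  1.09956979e-03 -3.01880527e+00] [-0.45  0.95  0.93  1.74 -0.92  0.96 -2.15]
```

View pics/s14.png

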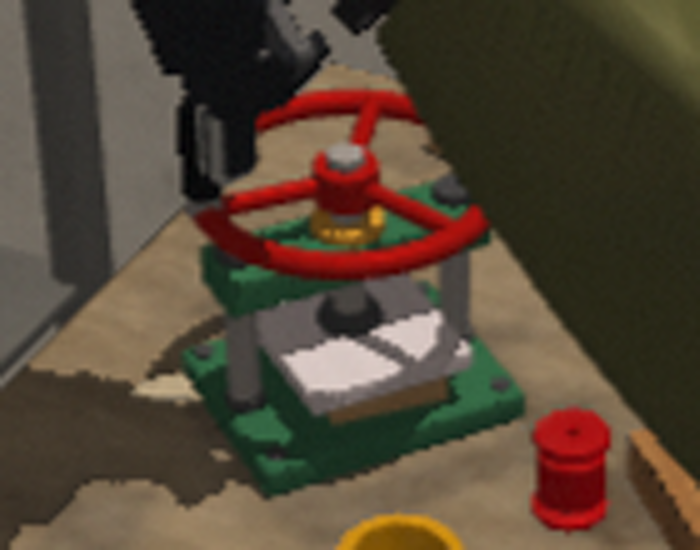

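The finger is back at its first contact pose, and the spoke lies as at the start (crop (225,205) to (320,185)). I'm backing away, raising and swinging clear to check.

Request:
{"op": "servo_tool", "data": {
  "series": [
    {"slide": [0.006, 0, 0], "turn": 0},
    {"slide": [0.018, 0, 0], "turn": 0},
    {"slide": [0.03, 0, 0], "turn": 0},
    {"slide": [0.035, 0, -0.01], "turn": 0},
    {"slide": [0.035, 0, -0.04], "turn": 0},
    {"slide": [0.035, 0, -0.08], "turn": 0},
    {"slide": [0.04, 0, -0.12], "turn": -8},
    {"slide": [0.045, 0.02, -0.13], "turn": -17},
    {"slide": [0.05, 0.045, -0.13], "turn": -26},
    {"slide": [0.055, 0.07, -0.13], "turn": -35},
    {"slide": [0.06, 0.1, -0.13], "turn": -44},
    {"slide": [0.07, 0.13, -0.13], "turn": -53},
    {"slide": [0.075, 0.16, -0.13], "turn": -62},
    {"slide": [0.08, 0.19, -0.13], "turn": -71},
    {"slide": [0.085, 0.22, -0.13], "turn": -80},
    {"slide": [0.09, 0.25, -0.13], "turn": -89},
    {"slide": [0.1, 0.28, -0.13], "turn": -98},
    {"slide": [0.105, 0.295, -0.13], "turn": -105},
    {"slide": [0.105, 0.295, -0.13], "turn": -105}
  ]
}}

```text
t: 21.08
tcp_pos: [0.4578, 0.2291, 0.2918]
tool_rot: [-3.141, 0.001, -1.185]
ft_force: [-0.7, -0.1, 0.1]
finger_gap: -0.0002
```

```bash
python3 - <<'E'
from h import *
s=r.get_state();print(s["t"],s["ft_force"],s["tcp_pos"],s["joint_pos"].round(2))
for n in("scene","top"): cv2.imwrite(f"pics/{n}15.png",r.read_camera(n)[:,:,::-1])
E
```

```text
21.075 [-0.66971847 -0.09083191  0.14596383] [0.45782148 0.22912095 0.29183015] [-0.94  0.53  0.62  1.85 -0.39  0.89 -1.32]
```

View pics/scene15.png

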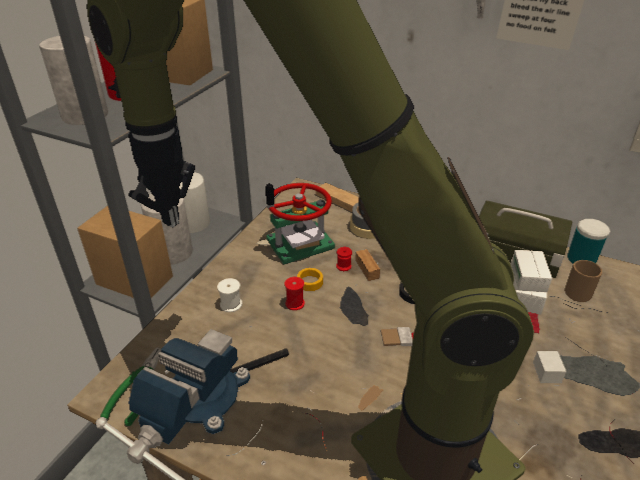

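View pics/top15.png

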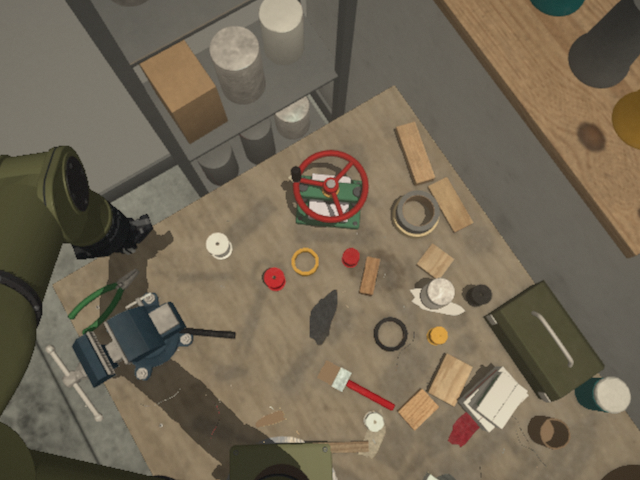

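Both views are clear, with the handle at top (296,175) and scene (269,194) as at the start. Now comparing the handle and the other objects numerically.

```bash
python3 - <<'E'
from h import *
def handle(f,box):
    im=cv2.imread(f);x0,y0,x1,y1=box;c=im[y0:y1,x0:x1]
    m=(c.max(2)<45).astype(np.uint8);n,l,s,ce=cv2.connectedComponentsWithStats(m)
    k=1+np.argmax(s[1:,4]);return ce[k]+[x0,y0],s[k]
for n,b in(("top",(285,155,306,190)),("scene",(258,176,282,208))):
    for i in("0","15"): print(n,i,*handle(f"pics/{n}{i}.png",b))
t0,_=handle("pics/top0.png",(285,155,306,190));t1,_=handle("pics/top15.png",(285,155,306,190))
s0,_=handle("pics/scene0.png",(258,176,282,208));s1,_=handle("pics/scene15.png",(258,176,282,208))
a=tri(s0,t0);b=tri(s1,t1);print(a,b,"d(mm)",(b[0]-a[0])*1000)
print("top on plane, lowered 5:",(onz("top",t1,.163)-onz("top",t0,.168))*1000)
A=cv2.imread("pics/top0.png");B=cv2.imread("pics/top15.png")
# shift of neighbours by template matching
for nm,(x,y) in dict(red=(274,279),cream=(218,245),jar=(438,293),sm=(351,257)).items():
    t=A[y-14:y+15,x-14:x+15];R=cv2.matchTemplate(B[y-24:y+25,x-24:x+25],t,cv2.TM_CCOEFF_NORMED);_,v,_,p=cv2.minMaxLoc(R);print(nm,v,p[0]-10,p[1]-10)
im=cv2.imread("pics/scene15.png");c1=im[165:275,230:370];c0=cv2.imread("pics/scene0.png")[165:275,230:370]
cv2.imwrite("pics/cmp.png",cv2.resize(np.hstack([c0[:,:],c1]),None,fx=2.8,fy=4,interpolation=cv2.INTER_CUBIC))
E
```

```text
top 0 [295.42028986 175.36231884] [ 6 14  9 12 69]
top 15 [295.44897959 176.08163265] [ 7 16  8 10 49]
scene 0 [269.69677419 192.56129032] [  8   6   8  22 155]
scene 15 [269.69536424 194.06622517] [  8   7   9  22 151]
(array([ 0.61695789, -0.04959585,  0.17306761]), np.float64(0.0023352998836199197)) (array([ 0.61687684, -0.04942652,  0.16911654]), np.float64(0.002567354009620425)) d(mm) [-0.08104434  0.16933407 -3.95107322]
top on plane, lowered 5: [ 0.186381    0.10059369 -5.        ]
red 0.998579740524292 0 0
cream 0.9995080232620239 0 0
jar 0.9994605183601379 0 0
sm 0.9981633424758911 0 0
```

View pics/cmp.png

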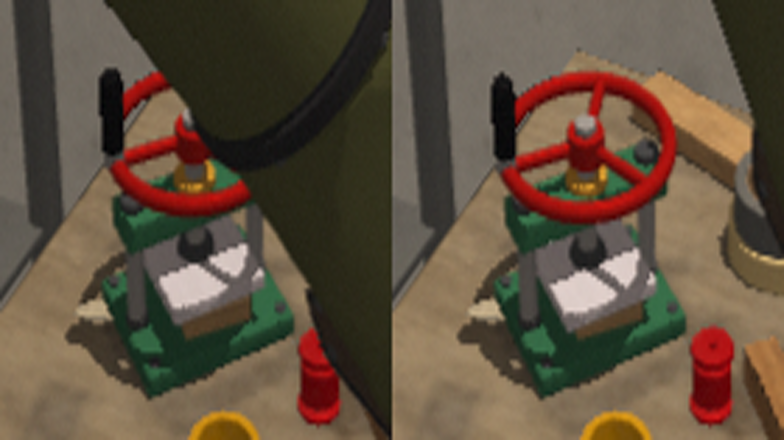

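The before and after crops agree. The handle is back within about 1 mm sideways and about 4–5 mm lower, the block looks unmoved, and the neighbouring objects haven't shifted. Handing in.

```bash
python3 -c "
from plant import r
print(r.job_done())"
```

```text
the job is handed in; nothing more can be done
None
```

I wound the press down by one clockwise turn, pushing the handle with the shut fingers and never gripping it, then backed clear and handed the job in at about 21 s of the 61 s allowed.

- **Force:** readings between moves were mostly 2–3 N. Part way round the far side one reading reached 7.4 N, because the unturned finger was wedging the handle outward. I backed off, turned the tool square to the push and rotated it with the handle from there. I only sampled forces between moves, so a brief higher peak would not show.
- **Handle position:** comparing pictures from before and after, the handle is back within about 1 mm sideways. It measures 4 mm lower, against the 5 mm expected for one turn.
- **Other objects:** the red spool, the cream spool and the jar show no shift in the top view. The wooden block looks unmoved by eye, though I did not measure it.
- **Disagreement:** the handle position from the top camera alone and from the scene camera alone differed by about 6 mm. I therefore relied on before-and-after comparisons and on returning the finger to its first contact position.

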